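Switch on the bench scale and weigh a carton

TASK

Weigh the carton: with nothing on the weighing platform yet (the scale zeroes itself as it starts), flip the scale's power switch - the larger of the two toggles on the indicator - over to its upper, on side. Then bring the carton off the rollers so that it stands upright and by itself, in the middle of the platform. Leave the small units toggle as it is and do not disturb the other things on the bench.

Things in the scene. Friction and masses are not known exactly. Their poses are not given: they have to be found in the camera images.
- console: Weight indicator, fixed: a grey wedge-shaped desk console 150 mm deep (x), 200 mm wide (y), 38 mm high at its front edge and 88 mm at its back, with display, flat keys and two bat-handle toggles on the sloping top. Origin: centre of its underside; z up, x from its low front to its high back (up-slope, 18.4 degrees), y to the left as seen from the front. Turned by up to 0.3 rad.
- power_pivot (a point): Pivot of the power switch, the larger toggle, at the console's left end (70 mm to its +y), half-way up the slope. The point lies in the bush, 6 mm out from the sloping panel; the bush ends 7 mm out. The bat is 30 mm long from this point to its round end, 8 mm thick near the end, thinner at the root. Axes parallel to the console's.
- power (a joint): Angle of the power switch's bat: 0 is off (leans 0.28 rad down-slope, to the console's front), 0.56 is on (leans 0.28 rad up-slope, to the back). 0.28 is its centre, square to the panel: an over-centre spring snaps it to the side it is nearer. It needs about 4 N at 20 mm from the pivot to leave a side. Off at the start.
- units (a joint): Angle of the small units toggle, at the console's right end (70 mm to its -y), half-way up the slope: bat 17 mm long and 5 mm thick, 0 leans down-slope, 0.56 up-slope; it snaps over in the same way. It stands at 0 and must stay there.
- platform: Weighing platform of the bench scale, fixed: a smooth flat steel plate 250 x 250 mm, 14 mm thick, nothing on it at the start. Origin: centre of its top face, 70 mm above the bench; z up, y points along the roller run, away from the platform, x across it. Turned by up to 0.12 rad.
- station: Scale and roller run, fixed, as one: origin on the bench under the platform's centre, axes as the platform's. After a 7 mm gap beyond the platform's +y edge, seven freely turning rollers 30 mm thick and 200 mm wide, spaced 40 mm, their tops level with the platform, reach to 412 mm from its centre; the side channels end 6 mm lower, 112 mm either side of the middle.
- carton: Closed cardboard carton, 110 mm (its x) by 120 mm (its y) by 90 mm high, 0.35 to 0.7 kg, too wide to grasp. Origin: centre of its underside; z up. It stands on the rollers, clear of the platform, its y roughly along the roller run.
- tape: Roll of brown packing tape lying flat on the bench, 104 mm across, 48 mm high; origin under its centre. To be left alone.
- packet_a: Small white packet, 55 x 85 x 30 mm high, on the bench; origin under its centre. To be left alone.
- packet_b: Small white packet, 50 x 75 x 40 mm high, on the bench; origin under its centre. To be left alone.
- knife: Closed utility knife lying on the bench, 125 x 22 x 14 mm; origin under its centre, x along it. To be left alone.
There are look-alikes about, which are no part of the job. Several things have the shape of the carton; the one meant has the colours described above.

How it is judged:
By the outcome, as a careful person would: the job done as asked, in the order asked, and still so for the second after the job is handed in, with the robot touching nothing.
It also fails if it takes over 56 s, if anything falls off the work surface, if the arm or the gripper's body presses on something with over 40 N, if the wrist force passes 120 N, or if a joint passes its speed limit or range.

ROBOT

A 7-joint arm with a two-finger parallel gripper is mounted at the origin on the work surface. World frame = base frame: x ahead of the robot, y to its left, z up, the work surface at z = 0. Lengths are in m, angles in rad, forces in N, time in s.
With the tool pointing down it reaches from about 0.4 to 0.875 m from the base axis. Payload 19.3 kg.
Tool frame: the origin (TCP) lies on the front face of the gripper's body, between the roots of the fingers; the fingertips stand 73 mm ahead of it and the grasp point (between the pads) lies 54 mm ahead of it; z points along the fingers, y is the direction in which the jaws open and shut (so a half turn about z gives the same grasp; the last joint's range is limited). The gripper opens to 85 mm and grips with 20 to 120 N. Pads are 22 mm wide; open, the fingers measure 114 mm over their backs; the gripper's body (76 mm by 85 mm) begins 54 mm behind the grasp point. The pads swing forward as they close: fully open they stand 13 mm farther back than shut.
Start: joints at [1.109, 0.521, -0.036, 1.599, 0.021, 1.021, -0.113], TCP at [0.239, -0.578, 0.304] pointing down, gripper open.
Joint ranges: [-2.91, 2.91], [-0.3, 2.13], [-1.5, 1.42], [0.17, 2.43], [-1.26, 4.41], [0.16, 1.93], [-2.52, 2.52]. Speed limits (rad/s): [1.89, 1.89, 2.39, 2.39, 3.01, 3.01, 3.01].

INTERFACE

Orientations are given as [roll, pitch, yaw] about the fixed x, y, z axes, in that order (R = Rz(yaw) Ry(pitch) Rx(roll)).
In Python, from workcell import bot gives the robot as it stands.
- The arm moves only by the shell command python3 -m crank 'ROWS' [OPENING] [FORCE]. ROWS is a JSON object of lists of equal length, an entry for each row: "travel": the shift along the world's x, y, z in cm, a list of three; "rot": the turn, a rotation vector about the world's x, y, z in degrees, a list of three. A call has 1 to 8 rows; each row is the pose to reach, as a shift and turn from the pose commanded when the call began; what a row does not reach only later rows make up. A row lasts 1/10 s, in which the tool goes at most 50 mm and 8.59 degrees, less where a joint would pass 70% of its speed; a pose out of reach is approached as far as the arm can. A call with a gripper value outside its range is refused whole. OPENING is the opening, from -1 (shut) to 1 (fully open), so that 0 is half open, set as the call begins (- or left out, the last holds). The fingers move at their own pace and stop on an object; FORCE is the grip in N (left out, the last holds). Time passes only in rows, so rows that repeat a pose let the fingers close. It gives the time, the measured TCP pose, the force and the opening at its end, in the units of the state.
- bot.observe(): the state, without advancing time (a new reading comes with each control period).
- bot.grab_frame(name): name is "scene" or "top" or "wrist"; returns the picture (420x560x3 uint8, red, green, blue); there is no depth.
- bot.camera_model(name): a dict with "fx", "fy", "cx", "cy" (pixels), "R" (3x3) and "t" (3): a world point X has camera coordinates R X + t. Camera axes: x right, y down, z forward; pixel columns grow to the right and rows downward; lengths in m; the calibration is good to about 2 mm. The wrist camera is an equidistant fisheye: a pixel r from the principal point sees the ray r / f radians off the axis. A picture is of the moment at which its call begins: read the wrist's pose just before it. camera_model takes no time and is no camera call; for the wrist camera it gives the pose at the moment of the call.
- bot.job_done(): hands the job in, once; it reports no verdict.
Trained networks look in the newest picture that a camera, given by its name, has taken for a name from the list of things; names that differ only in an ending like _2 or _b are one class to them, and where a whole thing is asked for, a point or a joint stands for the part that bears it (a point fixed in the world has none). Each returns a list of dicts, best first, with "conf" (0 to 1); they miss things now and then, are a little off and sometimes report something else, mostly with a low value. They report only what shows in the picture. A call takes as long as a camera call. They do not tell look-alikes from the thing itself.
- bot.silhouettes(camera, thing): "pixels" (420x560 bool, what is visible of it) and "box" ([centre column, centre row, width, height] in pixels, round what is visible of it).
The state is a dict: "clock": time; "qpos": joint angles; "qd": joint speeds; "joint_efforts": joint torques, N m; "position": TCP position; "tool_rot": TCP orientation; "force": force on the tool from outside, world axes, zero at the start; "moment": the same for the moment, N m; "grip_width": finger opening in m.
Only numpy, scipy, OpenCV 4.12 (cv2) and the standard library are available. Lean on these libraries where they do the work, as an engineer would, in place of code of your own. Each camera call takes 0.05 s, during which the arm holds its last target.

## Working session

There is one attempt and no reset: what is moved stays moved. The work goes in short steps, Python scripts to look and compute and a shell command to move; the robot and the scene stay as the last step left them, time stands still between calls to the robot, and variables do not carry over. Pictures are saved under pics/ and viewed, and the job is handed in when it is done.

```bash
ls; mkdir -p pics; python3 - <<'E'
from workcell import bot
import cv2, numpy as np
print(bot.observe())
for n in ("scene","top"):
    im=bot.grab_frame(n); cv2.imwrite(f"pics/{n}0.png",im[:,:,::-1]); 
    m=bot.camera_model(n); print(n,m)
    for t in ("console","power","units","platform","station","carton","tape","packet_a","knife"):
        for d in bot.silhouettes(n,t)[:4]: print(n,t,round(d["conf"],2),np.round(d["box"],1))
E
```

```text
pics
{'clock': 0.0, 'qpos': array([ 1.10882517,  0.52198497, -0.0363099 ,  1.59999626,  0.02118175,
        1.02108488, -0.1128001 ]), 'qd': array([-0.00189304, -0.00043871, -0.00047101,  0.00097595, -0.00162031,
        0.00132   ,  0.00084293]), 'joint_efforts': array([ 9.40766695e-04, -9.27112913e+01,  1.97891459e+00, -3.69939029e+01,
        1.75819342e-02,  8.01481161e-03, -2.88204524e-05]), 'position': array([ 0.23851312, -0.57743084,  0.30334818]), 'tool_rot': array([-3.14050578e+00,  7.03250386e-05,  3.91736196e-01]), 'force': array([-0.1309002 ,  0.54167827, -0.16874911]), 'moment': array([ 0.03574185, -0.06185618, -0.02017132]), 'grip_width': 0.08520471444360736}
scene {'fx': 385.34186975713095, 'fy': 385.34186975713095, 'cx': 276.24817827352217, 'cy': 208.89837014755534, 'R': array([[-0.72628108,  0.68717375, -0.01755104],
       [ 0.48451895,  0.49364781, -0.72218642],
       [-0.48760352, -0.53301415, -0.69147576]]), 't': array([ 0.35351018, -0.23501428,  1.40368787])}
scene console 0.6 [199.4 159.2  67.1  51.5]
scene platform 0.89 [255.7 203.  122.7  81.6]
scene station
[... 413 characters left out ...]
48565, 'cy': 210.70190758023747, 'R': array([[-0.07210414, -0.99739535, -0.00187456],
       [-0.97345593,  0.07078258, -0.21765429],
       [ 0.21722006, -0.01386898, -0.97602413]]), 't': array([0.08233444, 0.52914169, 1.29886246])}
top console 0.81 [402.4 207.9  72.4  63.6]
top console 0.36 [254.9 210.3 179.6  91.8]
top platform 0.96 [300.  208.9  89.8  84.9]
top station 0.81 [255.3 210.2 176.8  98.4]
top carton 0.92 [200.  143.2  51.6  57.2]
top carton 0.75 [111.2 230.6  57.7  52.4]
top carton 0.6 [211.8 204.8  49.6  52.4]
top tape 0.92 [299.  139.2  32.7  31.5]
top packet_a 0.96 [211.6 299.4  31.9  22.8]
top packet_a 0.62 [374.4 149.6  33.7  26.4]
top knife 0.55 [379.2 283.8  42.3  20. ]
```

```bash
python3 - <<'E'
import cv2
for n,(a,b,c,d) in {"scene":(110,390,130,500),"top":(110,320,80,450)}.items():
    im=cv2.imread(f"pics/{n}0.png")[a:b,c:d]
    cv2.imwrite(f"pics/{n}0z.png",cv2.resize(im,None,fx=2.1,fy=2.1,interpolation=cv2.INTER_CUBIC))
E
```

```text
(no output)
```

View pics/scene0z.png

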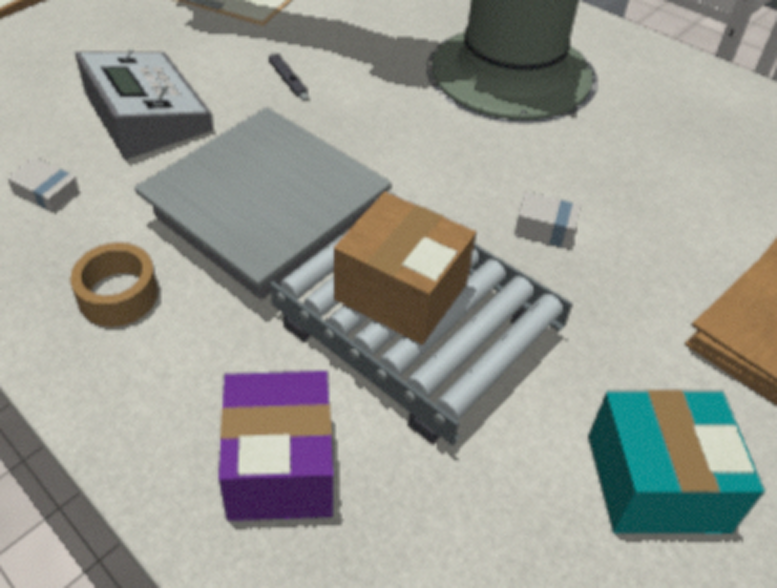

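View pics/top0z.png

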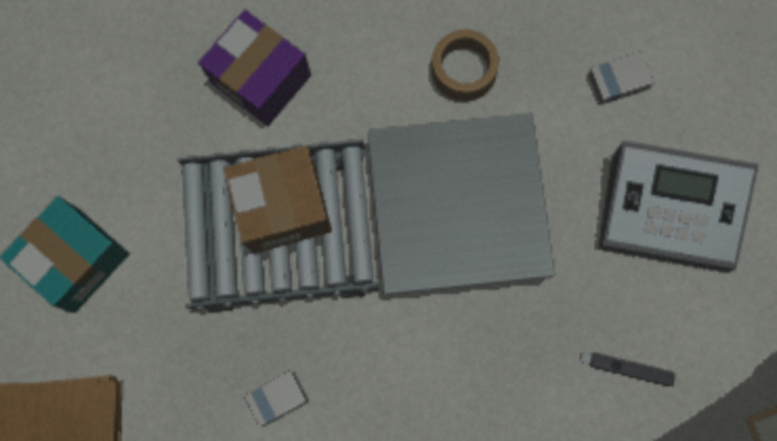

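View pics/scene0.png

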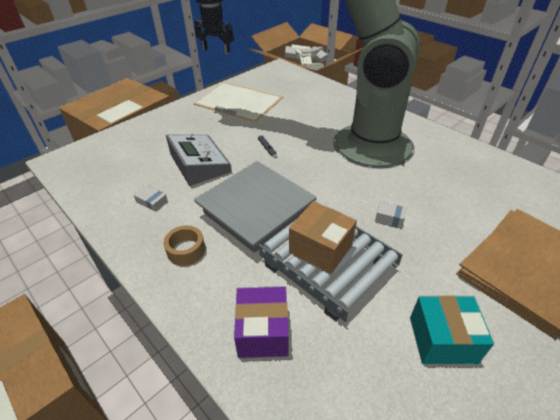

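The brown carton stands on the rollers at about (212,205) in the top image. The purple and teal ones are look-alikes. The console is at (402,208), with its larger toggle at the left end. Next I'll fit poses by matching silhouettes.

```bash
cat > fit.py <<'E'
import numpy as np, cv2
from scipy.optimize import minimize
def proj(m,P):
    c=np.asarray(P)@m["R"].T+m["t"]; return np.c_[m["fx"]*c[:,0]/c[:,2]+m["cx"], m["fy"]*c[:,1]/c[:,2]+m["cy"]]
def place(P,x,y,yaw):
    c,s=np.cos(yaw),np.sin(yaw); return P@np.array([[c,s,0],[-s,c,0],[0,0,1]])+[x,y,0]
def back(m,u,z):
    d=m["R"].T@[(u[0]-m["cx"])/m["fx"],(u[1]-m["cy"])/m["fy"],1]; o=-m["R"].T@m["t"]; return o+d*(z-o[2])/d[2]
def box(lx,ly,z0,z1): return np.array([[a*lx/2,b*ly/2,z] for a in(-1,1) for b in(-1,1) for z in(z0,z1)])
CON=np.array([[x,b*.1,z] for b in(-1,1) for x,z in((-.075,0),(.075,0),(-.075,.038),(.075,.088))])
K=4
def render(m,P,sh):
    h=cv2.convexHull(proj(m,P).astype(np.float32)); im=np.zeros(sh,np.uint8)
    cv2.fillConvexPoly(im,np.round((h*K+ (K-1)/2)*16).astype(np.int32),1,shift=4); return im
def fit(P,views,x0,steps=(.02,.02,.1)):
    big=[(m,cv2.resize(k.astype(np.float32),None,fx=K,fy=K,interpolation=cv2.INTER_LINEAR)>.5) for m,k in views]
    def cost(p):
        c=0
        for m,k in big:
            r=render(m,place(P,*p),k.shape)>0; c+=1-(r&k).sum()/(r|k).sum()
        return c/len(big)
    S=np.array([x0]+[np.array(x0)+np.eye(3)[i]*steps[i] for i in range(3)])
    r=minimize(cost,x0,method="Nelder-Mead",options=dict(initial_simplex=S,xatol=1e-4,fatol=1e-5))
    return r.x,r.fun
E
python3 - <<'E'
from workcell import bot
from fit import *
V={}
for n in ("top","scene"):
    bot.grab_frame(n); m=bot.camera_model(n)
    for t in ("console","platform","carton"):
        V[n,t]=(m,bot.silhouettes(n,t))
def pick(n,t,u): 
    m,L=V[n,t]; d=min(L,key=lambda d:np.hypot(d["box"][0]-u[0],d["box"][1]-u[1])); return m,np.array(d["pixels"])
mt=V["top","carton"][0]
for t,P,ut,us,z,x in (("console",CON,(402,208),(199,159),.06,-.1),("platform",box(.25,.25,.056,.07),(300,209),(256,203),.07,0),("carton",box(.11,.12,.07,.16),(212,205),(320,237),.12,0)):
    g=back(mt,ut,z); vs=[pick("top",t,ut),pick("scene",t,us)]
    for sel in (vs,vs[:1],vs[1:]):
        print(t,[(np.round(r[0],4),round(r[1],3)) for r in [min((fit(P,sel,[g[0],g[1],yw]) for yw in(-.15,.0,.15)),key=lambda r:r[1])]])
print(bot.observe()["clock"])
np.savez("masks.npz",**{f"{n}_{t}":pick(n,t,u)[1] for n,t,u in (("top","console",(402,208)),("scene","console",(199,159)),("top","carton",(212,205)),("scene","carton",(320,237)),("top","platform",(300,209)),("scene","platform",(256,203)))})
E
```

```text
console [(array([ 0.5178, -0.3483, -0.2608]), np.float64(0.046))]
console [(array([ 0.5177, -0.347 , -0.2549]), np.float64(0.019))]
console [(array([ 0.5157, -0.3569, -0.2613]), np.float64(0.031))]
platform [(array([ 0.543 , -0.0223,  0.0355]), np.float64(0.032))]
platform [(array([ 0.5428, -0.0206,  0.0365]), np.float64(0.016))]
platform [(array([ 0.5434, -0.0269,  0.029 ]), np.float64(0.02))]
carton [(array([0.5536, 0.2341, 0.2121]), np.float64(0.052))]
carton [(array([0.5534, 0.2364, 0.2014]), np.float64(0.056))]
carton [(array([0.5529, 0.2327, 0.2359]), np.float64(0.03))]
1.4
```

```bash
python3 -m crank '{"travel":[[3,3.9,-1],[6,7.8,-2],[9,11.7,-3],[12,15.6,-4],[15,19.5,-5],[18,23.4,-6],[21,27.3,-7],[23.9,31.2,-8.4]],"rot":[[0,0,8],[0,0,16],[0,0,24],[0,0,32],[0,0,40],[0,0,48],[0,0,53],[0,0,53]]}' -1 40
```

```text
clock: 2.2
position: [0.4776, -0.2657, 0.2205]
tool_rot: [3.14, 0.0, 1.32]
force: [1.8, -0.9, -0.9]
grip_width: 0.0
```

```bash
python3 -m crank '{"travel":[[0,0,0],[0,0,0],[0,0,0]],"rot":[[0,0,0],[0,0,0],[0,0,0]]}'
python3 - <<'E'
from workcell import bot
from fit import *
o=bot.observe();print(o["clock"],o["position"],o["tool_rot"],o["grip_width"])
yaw=-.26
P=np.array([[-.0019,.07,.0687],[-.0189,.07,.0935],[-.0019,-.07,.0667]])
P=place(P,.5178,-.3483,yaw);print(P)
m=bot.camera_model("wrist");im=bot.grab_frame("wrist")
print(m["fx"],m["cx"],m["cy"])
def fish(P):
    c=P@m["R"].T+m["t"];rr=np.hypot(c[:,0],c[:,1]);th=np.arctan2(rr,c[:,2]);return np.c_[m["fx"]*th*c[:,0]/rr+m["cx"],m["fx"]*th*c[:,1]/rr+m["cy"]]
im=im[:,:,::-1].copy();cv2.imwrite("pics/w1.png",im)
for n in("scene","top"):
    mm=bot.camera_model(n);a=bot.grab_frame(n)[:,:,::-1].copy();u=proj(mm,P);print(n,u)
    cv2.imwrite(f"pics/{n}1.png",a)
    c0,r0=(150,110) if n=="scene" else (350,150)
    cv2.imwrite(f"pics/{n}1z.png",cv2.resize(a[r0:r0+100,c0:c0+130],None,fx=6,fy=6,interpolation=cv2.INTER_CUBIC))
print("fish",fish(P))
E
```

```text
clock: 2.5
position: [0.476, -0.2682, 0.2206]
tool_rot: [-3.142, 0.001, 1.316]
force: [-0.9, -0.1, 0.0]
grip_width: -0.0001
2.5 [ 0.4759507  -0.26817203  0.22060152] [-3.14151743e+00  5.85332571e-04  1.31553147e+00] -0.00010139971089516407
[[ 0.5339595  -0.28016425  0.0687    ]
 [ 0.51753087 -0.27579388  0.0935    ]
 [ 0.49796822 -0.41545885  0.0667    ]]
325.19226210127806 281.6793721678439 212.98359068759174
scene [[205.6815627  158.0774763 ]
 [209.55461998 150.19840207]
 [191.22680008 137.66714633]]
top [[381.95306318 202.49344492]
 [383.08470463 205.91483811]
 [426.79330782 210.85303939]]
fish [[362.45059251 217.38371502]
 [346.19857489 228.49764138]
 [345.15005322 361.95319987]]
```

View pics/w1.png

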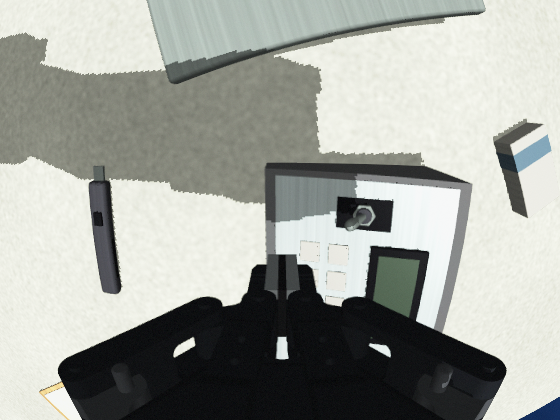

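View pics/scene1z.png

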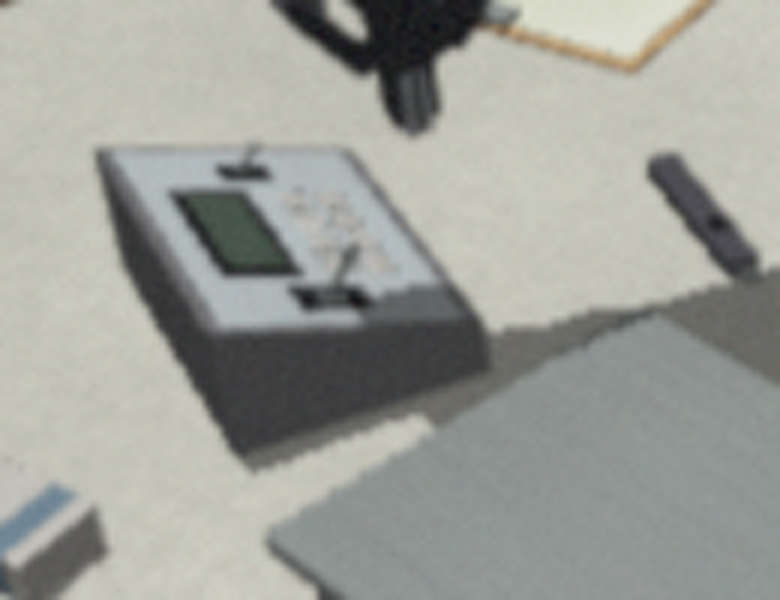

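View pics/top1z.png

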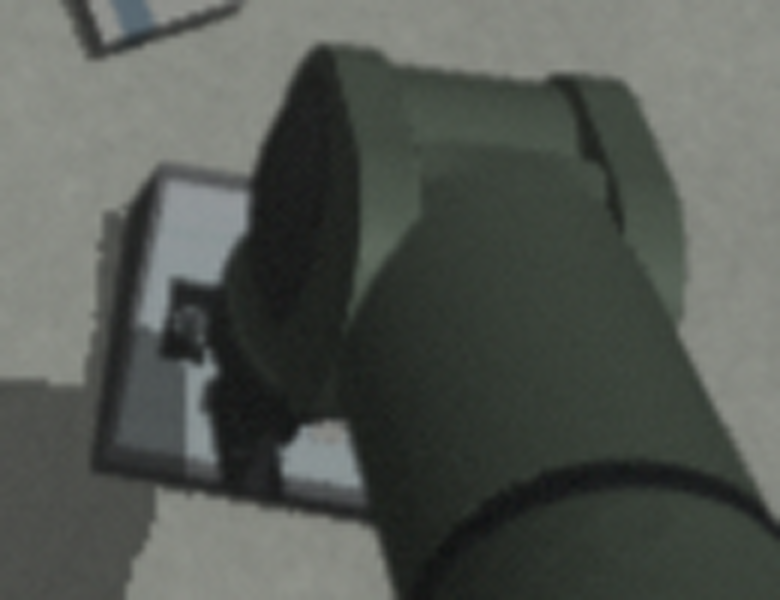

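```bash
python3 - <<'E'
from workcell import bot
from fit import *
m=bot.camera_model("scene")
for z in (.12,.13,.14,.148,.155):
    print(z,proj(m,np.array([[.476,-.268,z],[.478-.011*.97,-.268+.003,z],[.476+.01,-.268+.01,z]])).round(1).tolist())
E
```

```text
0.12 [[220.4, 139.0], [223.1, 138.3], [219.8, 141.5]]
0.13 [[220.0, 136.3], [222.8, 135.6], [219.4, 138.8]]
0.14 [[219.7, 133.6], [222.4, 132.9], [219.1, 136.1]]
0.148 [[219.4, 131.5], [222.1, 130.8], [218.7, 133.9]]
0.155 [[219.1, 129.5], [221.9, 128.8], [218.5, 132.0]]
```

```bash
python3 -m crank '{"travel":[[0.1,0.3,-3],[0.1,0.3,-6],[0.1,0.3,-6.5],[0.1,0.3,-6.5]],"rot":[[0,0,0],[0,0,0],[0,0,0],[0,0,0]]}'; python3 -m crank '{"travel":[[1,-0.26,0],[1.9,-0.5,0],[2.2,-0.6,0],[2.5,-0.67,0],[2.8,-0.75,0],[3.0,-0.8,0],[3.0,-0.8,0]],"rot":[[0,0,0],[0,0,0],[0,0,0],[0,0,0],[0,0,0],[0,0,0],[0,0,0]]}'
cat > look.py <<'E'
import sys
from workcell import bot
import cv2
tag=sys.argv[1]
for a in sys.argv[2:]:
    n,c0,r0,w,h,f=(a.split(",")+[0,0,560,420,1][len(a.split(","))-1:]); im=bot.grab_frame(n)[:,:,::-1]
    c0,r0,w,h=map(int,(c0,r0,w,h))
    cv2.imwrite(f"pics/{n}{tag}.png",cv2.resize(im[r0:r0+h,c0:c0+w],None,fx=float(f),fy=float(f),interpolation=cv2.INTER_CUBIC))
o=bot.observe();print(o["clock"],o["position"],o["force"])
E
python3 look.py 2 wrist scene,150,110,130,100,6
```

```text
clock: 3.05
position: [0.477, -0.2646, 0.1553]
tool_rot: [-3.14, -0.0, 1.316]
force: [0.9, -0.8, 1.1]
grip_width: -0.0001
clock: 3.75
position: [0.5065, -0.272, 0.1556]
tool_rot: [-3.139, 0.0, 1.317]
force: [-9.6, 3.2, 12.9]
grip_width: 0.0002
3.85 [ 0.50648572 -0.27204873  0.15565255] [-9.33896374  3.46991758 11.76696027]
```

View pics/wrist2.png

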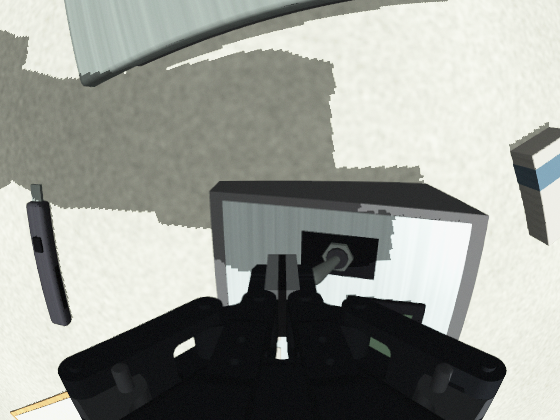

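View pics/scene2.png

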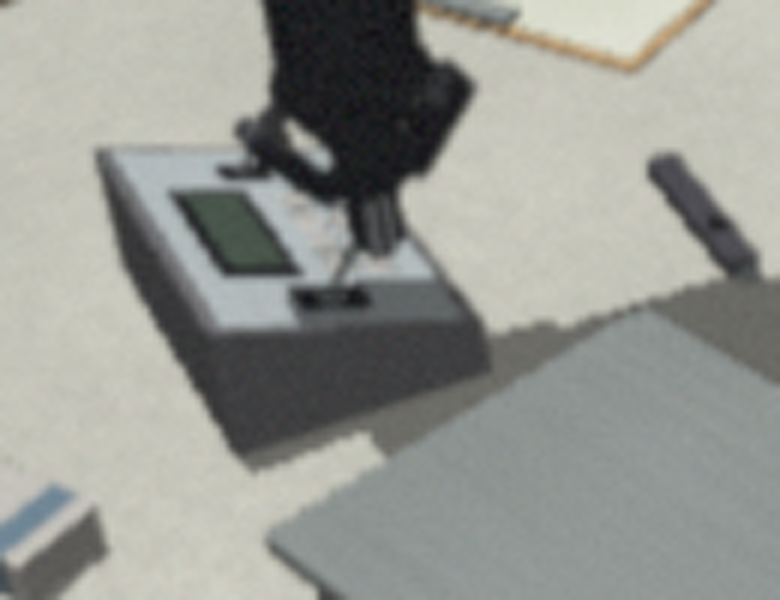

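```bash
python3 - <<'E'
import cv2
im=cv2.imread("pics/wrist2.png")[225:325,220:350]
im=cv2.convertScaleAbs(im,alpha=2.2,beta=20)
cv2.imwrite("pics/wrist2z.png",cv2.resize(im,None,fx=6,fy=6,interpolation=cv2.INTER_CUBIC))
E
```

```text
(no output)
```

View pics/wrist2z.png

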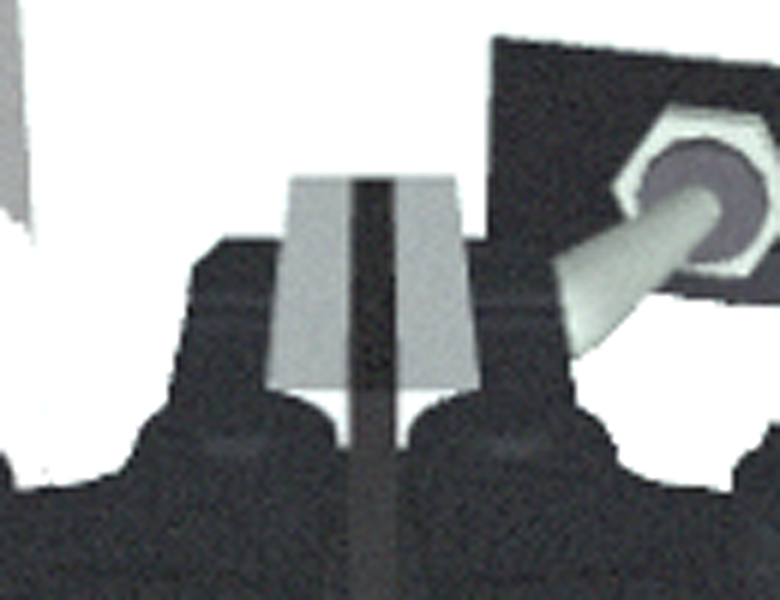

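```bash
python3 -m crank '{"travel":[[-1,0.26,0],[-2,0.52,0],[-2,0.52,-0.8],[-2,0.52,-1.2],[-2,0.52,-1.2]],"rot":[[0,0,0],[0,0,0],[0,0,0],[0,0,0],[0,0,0]]}'; python3 -m crank '{"travel":[[0.8,-0.2,0],[1.3,-0.33,0],[1.6,-0.42,0],[1.9,-0.5,0],[2.2,-0.58,0],[2.5,-0.66,0],[2.5,-0.66,0]],"rot":[[0,0,0],[0,0,0],[0,0,0],[0,0,0],[0,0,0],[0,0,0],[0,0,0]]}'
python3 look.py 3 wrist scene,150,110,130,100,6
```

```text
clock: 4.35
position: [0.4874, -0.2669, 0.1427]
tool_rot: [-3.141, -0.0, 1.317]
force: [0.0, 0.5, -0.4]
grip_width: -0.0003
clock: 5.05
position: [0.5131, -0.2737, 0.1435]
tool_rot: [3.141, -0.0, 1.317]
force: [0.3, 0.8, -0.6]
grip_width: 0.0002
5.15 [ 0.51261358 -0.27362342  0.14347185] [ 0.2625076   0.11581213 -0.49135425]
```

View pics/wrist3.png

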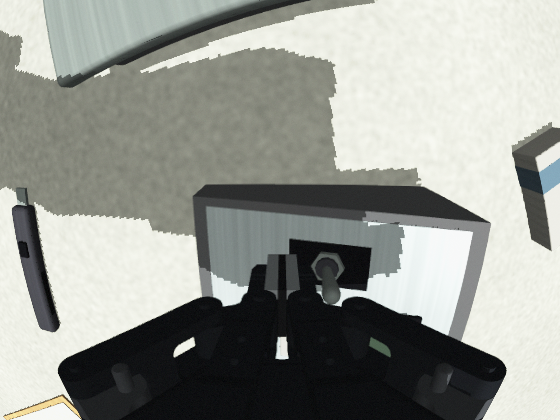

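View pics/scene3.png

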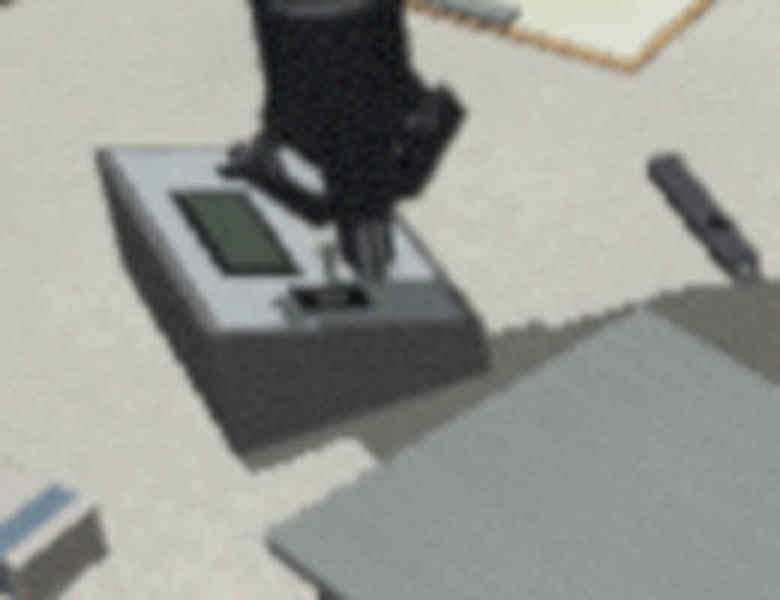

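The power bat has flipped: it is near-vertical at (332,298) in the wrist image, with no load left on the finger. Next I'll retreat and go round behind the carton.

```bash
python3 -m crank '{"travel":[[-1.5,0.4,0],[-3,0.8,1],[-3,0.8,5],[-3,0.8,9],[-3,0.8,13],[-2,5.5,13],[-1,10,13],[0,14.5,13]],"rot":[[0,0,0],[0,0,0],[0,0,0],[0,0,0],[0,0,0],[0,0,5],[0,0,11],[0,0,16.6]]}' 0.2
python3 look.py 4 scene,150,110,130,100,6 wrist
```

```text
clock: 5.95
position: [0.5125, -0.1272, 0.2739]
tool_rot: [3.141, 0.0, 1.61]
force: [1.4, -1.0, -0.3]
grip_width: 0.0514
6.05 [ 0.51360622 -0.12260178  0.27398202] [ 0.52889073 -0.84613137  0.92017691]
```

```bash
python3 -m crank '{"travel":[[0.5,4.8,0],[1,9.6,0],[1.5,14.4,0],[2,19.2,0],[2.5,24,0],[3,28.8,0],[3.5,33.6,0],[3.9,38.4,0]],"rot":[[0,0,0],[0,0,0],[0,0,0],[0,0,0],[0,0,0],[0,0,0],[0,0,0],[0,0,0]]}' 
```

```text
clock: 6.85
position: [0.5514, 0.2572, 0.2735]
tool_rot: [3.141, 0.0, 1.606]
force: [0.5, 0.2, 0.4]
grip_width: 0.0513
```

View pics/scene4.png

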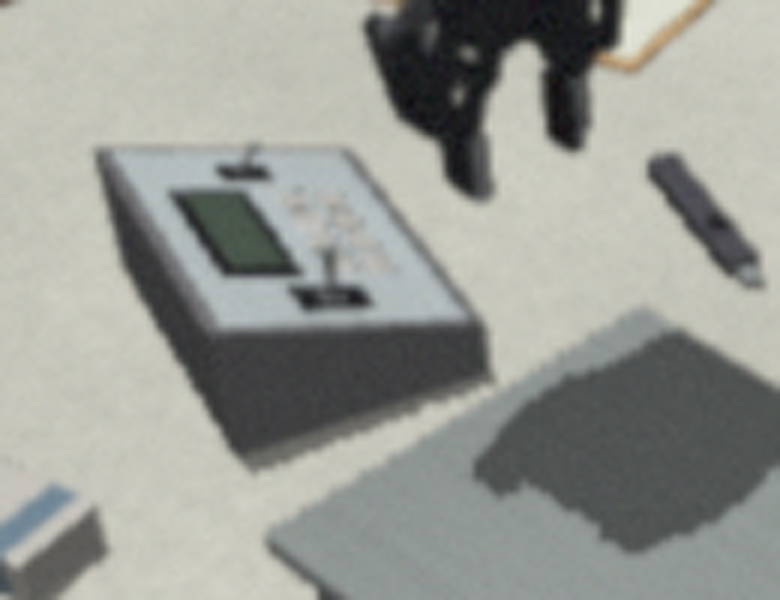

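View pics/wrist4.png

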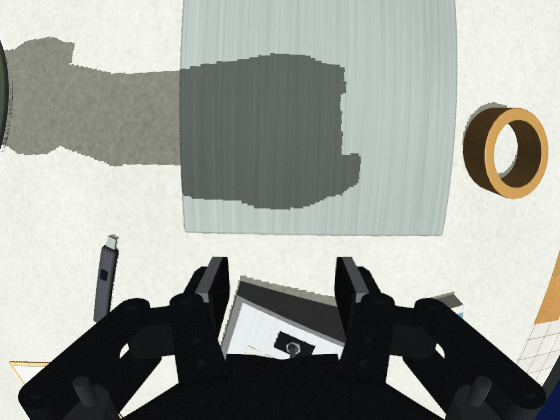

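```bash
python3 -m crank '{"travel":[[0,4.5,0],[0,9,0],[0,9.2,-4],[0,9.2,-8],[0,9.2,-10],[0,9.2,-10],[0,9.2,-10]],"rot":[[0,0,0],[0,0,0],[0,0,0],[0,0,0],[0,0,0],[0,0,0],[0,0,0]]}'; python3 look.py 5 scene,180,130,260,200,3 wrist
```

```text
clock: 7.55
position: [0.5516, 0.3476, 0.1741]
tool_rot: [3.141, -0.0, 1.606]
force: [0.1, 0.9, -0.3]
grip_width: 0.0512
7.65 [0.55207339 0.3477381  0.1751731 ] [-0.32097759  0.23396933 -0.03873836]
```

View pics/scene5.png

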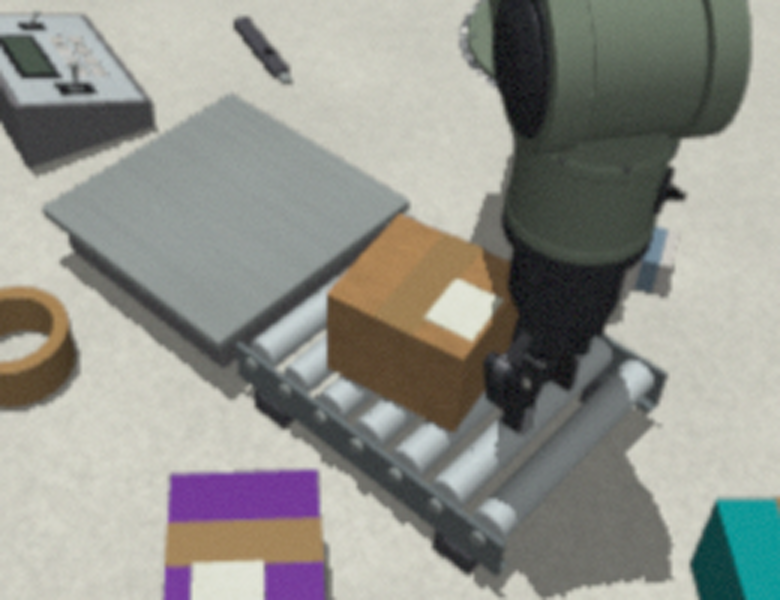

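View pics/wrist5.png

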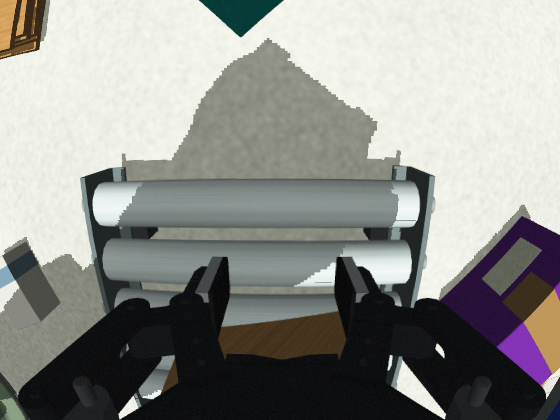

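```bash
python3 -m crank '{"travel":[[0.1,-2,0],[0.1,-3.2,0],[0.2,-4.4,0],[0.2,-5.6,0],[0.2,-6.8,0],[0.3,-8,0],[0.3,-9.2,0],[0.4,-10.4,0]],"rot":[[0,0,0],[0,0,0],[0,0,0],[0,0,0],[0,0,0],[0,0,0],[0,0,0],[0,0,0]]}';python3 look.py 6 scene,180,130,260,200,3 wrist
```

```text
clock: 8.45
position: [0.5554, 0.2424, 0.1734]
tool_rot: [-3.141, 0.0, 1.607]
force: [1.1, 3.4, -0.7]
grip_width: 0.0513
8.55 [0.55589544 0.24112911 0.1733444 ] [ 0.62900616 -0.72395006 -0.04413271]
```

View pics/scene6.png

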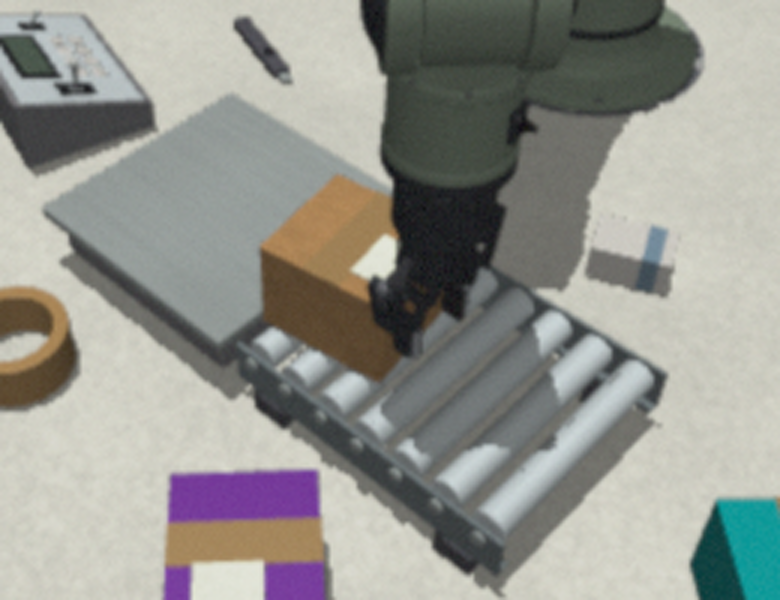

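View pics/wrist6.png

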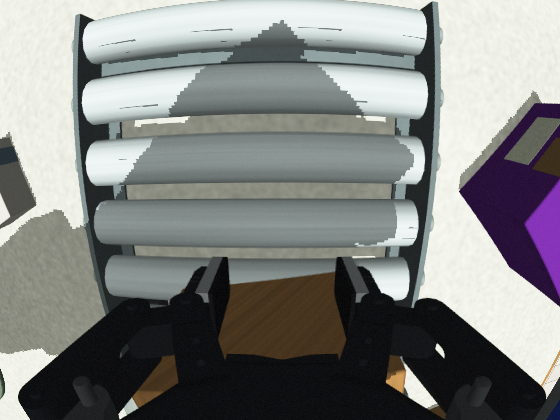

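```bash
python3 -m crank '{"travel":[[0.1,-1.2,0],[0.1,-2.4,0],[0.1,-3.6,0],[0.2,-4.8,0],[0.2,-6,0],[0.2,-7.2,0],[0.3,-8.4,0],[0.3,-9.6,0]],"rot":[[0,0,0],[0,0,0],[0,0,0],[0,0,0],[0,0,0],[0,0,0],[0,0,0],[0,0,0]]}';python3 look.py 7 scene,180,130,260,200,3 wrist
```

```text
clock: 9.35
position: [0.5585, 0.1464, 0.1735]
tool_rot: [3.142, -0.0, 1.606]
force: [0.2, 3.5, 1.6]
grip_width: 0.051
9.45 [0.55860026 0.14483749 0.17327169] [ 0.07005005  0.0534036  -0.37268317]
```

View pics/scene7.png

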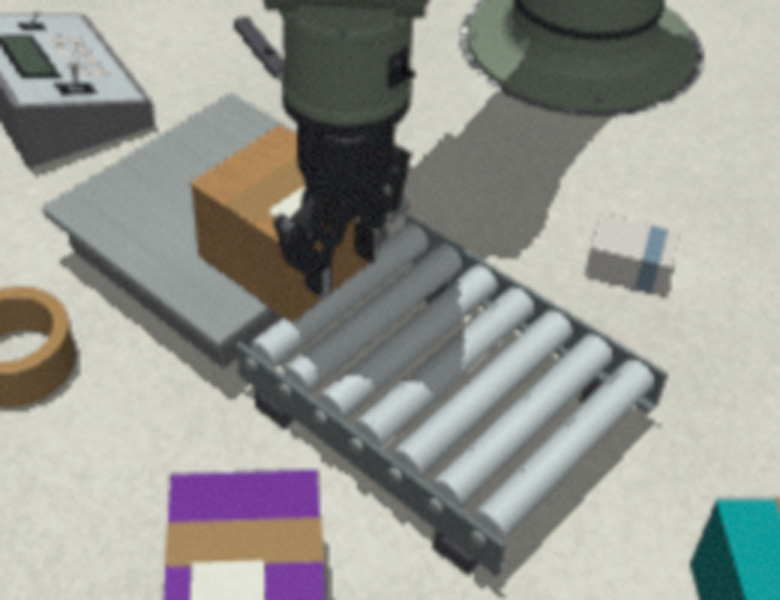

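View pics/wrist7.png

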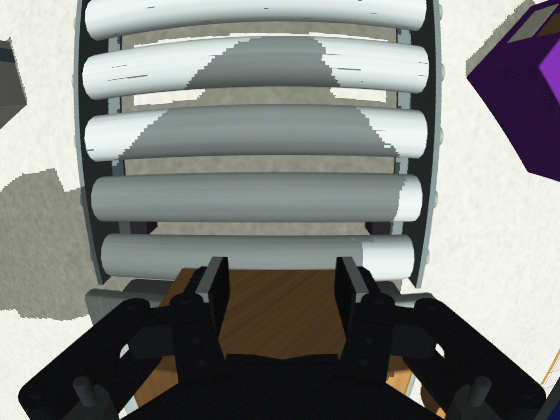

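```bash
python3 -m crank '{"travel":[[0,-1.2,0],[0.1,-2.4,0],[0.1,-3.6,0],[0.2,-4.8,0],[0.2,-6,0],[0.3,-7.2,0],[0.3,-7.8,0],[0.3,-8,0]],"rot":[[0,0,0],[0,0,0],[0,0,0],[0,0,0],[0,0,0],[0,0,0],[0,0,0],[0,0,0]]}'; python3 -m crank '{"travel":[[0,1.5,0],[0,5,0],[0,8,1],[0,9,5],[0,9.5,9],[0,9.5,10]],"rot":[[0,0,0],[0,0,0],[0,0,0],[0,0,0],[0,0,0],[0,0,0]]}'
cat > meas.py <<'E'
from workcell import bot
from fit import *
import sys
PL=np.array([.5428,-.0206,.0365]) # top-cam fit; both-cam .543,-.0223,.0355
out=[]
for n in ("top","scene"):
    im=bot.grab_frame(n); m=bot.camera_model(n); cv2.imwrite(f"pics/{n}{sys.argv[1]}.png",im[:,:,::-1])
    L=bot.silhouettes(n,"carton"); g=proj(m,np.array([[.5430,-.01,.115]]))[0]
    d=min(L,key=lambda d:np.hypot(*(np.array(d["box"][:2])-g)));print(n,d["conf"],d["box"])
    out.append((m,np.array(d["pixels"])))
def rep(p,P):
    d=p[:2]-P[:2];c,s=np.cos(P[2]),np.sin(P[2]);return np.round([c*d[0]+s*d[1],-s*d[0]+c*d[1],p[2]-P[2]],4)
for sel,P in ((out,[.543,-.0223,.0355]),(out[:1],[.5428,-.0206,.0365]),(out[1:],[.5434,-.0269,.029])):
    p,f=fit(box(.11,.12,.07,.16),sel,[.55,.0,.04]); print(p.round(4),round(f,3),"rel platform",rep(p,np.array(P)))
print(bot.observe()["clock"])
E
python3 meas.py 8
```

```text
clock: 10.25
position: [0.5615, 0.0665, 0.1734]
tool_rot: [-3.142, 0.0, 1.605]
force: [-0.1, 2.8, 0.2]
grip_width: 0.0511
clock: 10.85
position: [0.5619, 0.1656, 0.2775]
tool_rot: [3.137, -0.002, 1.609]
force: [0.8, 0.2, -1.1]
grip_width: 0.0513
top 0.69 [304.7, 187.0, 19.6, 26.0]
scene 0.66 [252.8, 192.3, 55.5, 67.2]
[ 0.5562 -0.0123  0.0436] 0.482 rel platform [0.0136 0.0095 0.0081]
[ 0.582  -0.0138 -0.0699] 0.867 rel platform [ 0.0395  0.0053 -0.1064]
[ 0.5566 -0.012   0.0321] 0.094 rel platform [0.0136 0.0145 0.0031]
11.05
```

View pics/scene8.png

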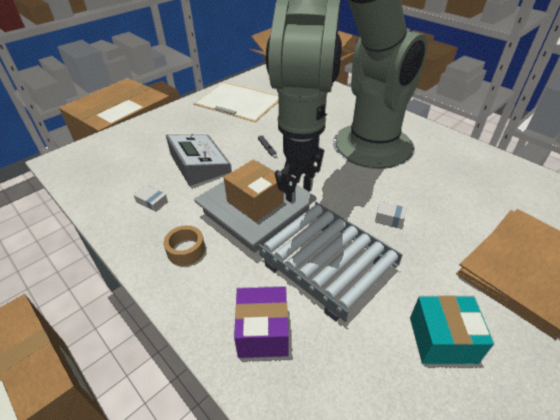

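View pics/top8.png

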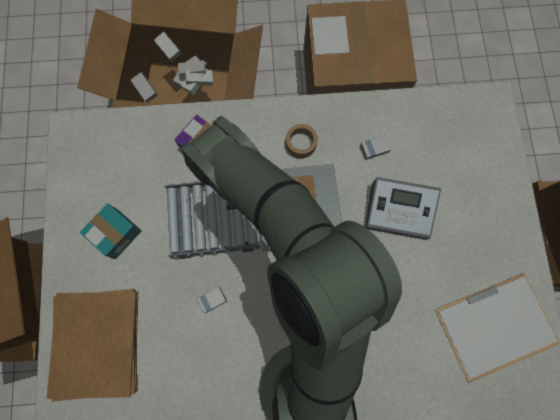

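```bash
python3 -m crank '{"travel":[[1,-2,0],[2,-4,0],[3,-6,0],[4,-8,0],[5,-10,0],[6,-12,0],[8,-14,0],[9.5,-16,0]],"rot":[[0,0,-8],[0,0,-16],[0,0,-24],[0,0,-32],[0,0,-40],[0,0,-48],[0,0,-56],[0,0,-64]]}'; python3 -m crank '{"travel":[[0,-1,0],[0,-1.5,0],[0,-1.5,0],[0,-1.5,0],[0,-1.5,0]],"rot":[[0,0,-8],[0,0,-16],[0,0,-24],[0,0,-26],[0,0,-26]]}'; python3 meas.py 9
```

```text
clock: 11.85
position: [0.6568, 0.0015, 0.2717]
tool_rot: [-3.141, 0.002, 0.484]
force: [-0.7, -0.7, 0.5]
grip_width: 0.0514
clock: 12.35
position: [0.656, -0.0124, 0.2718]
tool_rot: [3.141, 0.002, 0.035]
force: [-0.3, -0.3, 0.1]
grip_width: 0.0513
top 0.65 [285.5, 200.5, 26.3, 44.4]
scene 0.89 [252.4, 191.6, 56.5, 65.4]
[ 0.5564 -0.0061  0.0543] 0.293 rel platform [0.014  0.0158 0.0188]
[0.5546 0.0184 0.0495] 0.469 rel platform [0.0132 0.0386 0.013 ]
[ 0.5561 -0.0124  0.0444] 0.083 rel platform [0.0131 0.0141 0.0154]
12.55
```

View pics/scene9.png

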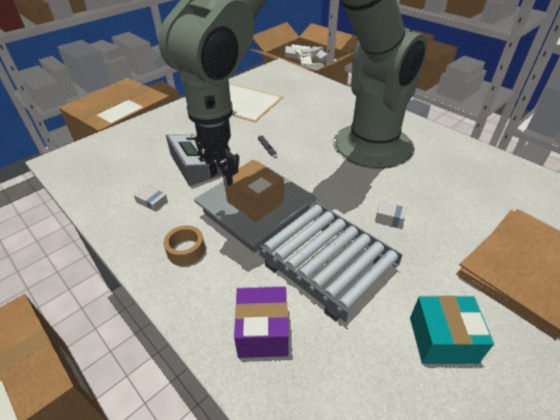

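View pics/top9.png

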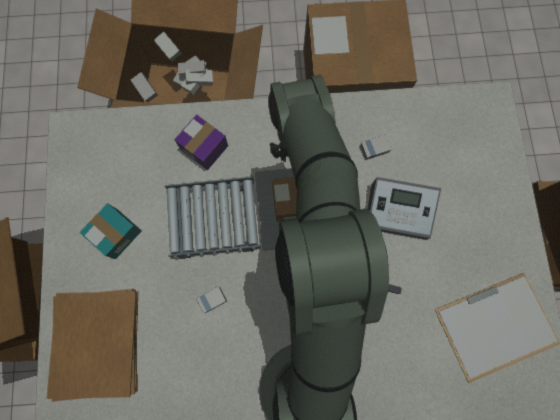

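```bash
python3 -m crank '{"travel":[[0,0,-4],[0,0,-8],[0,0,-9.8],[0,0,-9.8],[-1.2,0,-9.8]],"rot":[[0,0,0],[0,0,0],[0,0,0],[0,0,0],[0,0,0]]}'; python3 -m crank '{"travel":[[-0.8,0,0],[-1.6,-0.1,0],[-2.2,-0.1,0],[-2.8,-0.1,0],[-3.2,-0.1,0],[-3.3,-0.1,0],[-3.3,-0.1,0]],"rot":[[0,0,0],[0,0,0],[0,0,0],[0,0,0],[0,0,0],[0,0,0],[0,0,0]]}'; python3 meas.py 10
```

```text
clock: 13.05
position: [0.6453, -0.0126, 0.1757]
tool_rot: [-3.141, -0.001, 0.036]
force: [0.3, 0.5, -0.4]
grip_width: 0.0511
clock: 13.75
position: [0.6115, -0.0136, 0.1756]
tool_rot: [-3.142, -0.0, 0.036]
force: [2.4, -0.3, 1.9]
grip_width: 0.0514
top 0.7 [284.8, 202.6, 22.7, 40.9]
scene 0.64 [258.1, 189.4, 55.9, 64.1]
[ 0.5413 -0.0053  0.0436] 0.489 rel platform [-0.0011  0.017   0.0081]
[0.5453 0.0184 0.0472] 0.693 rel platform [0.0039 0.0389 0.0107]
[ 0.5409 -0.0092  0.0386] 0.272 rel platform [-0.002   0.0178  0.0096]
13.95
```

View pics/scene10.png

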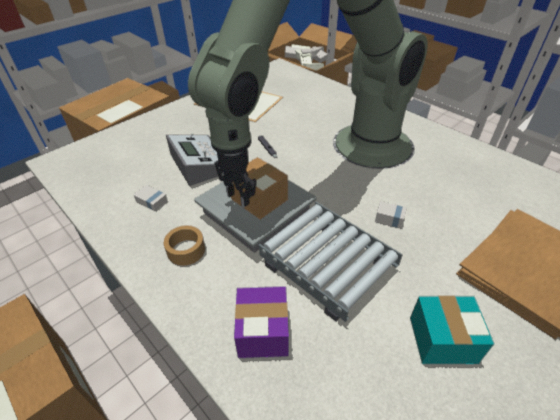

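```bash
python3 -m crank '{"travel":[[1,0,0],[4.5,0,0.5],[4.5,0,5],[4.5,0,10],[3.5,4,10.5],[2,8,10.5],[0,12,10.5],[-3,15.5,10.5]],"rot":[[0,0,0],[0,0,0],[0,0,0],[0,0,4],[0,0,12],[0,0,20],[0,0,28],[0,0,36]]}'; python3 -m crank '{"travel":[[-2,0.5,0],[-3.9,0.5,0],[-3.9,0.5,0],[-3.9,0.5,0],[-3.9,0.5,0],[-3.9,0.5,0],[-3.9,0.5,0],[-3.9,0.5,0]],"rot":[[0,0,8],[0,0,16],[0,0,24],[0,0,32],[0,0,40],[0,0,48],[0,0,54],[0,0,54]]}'; python3 meas.py 11
```

```text
clock: 14.75
position: [0.5812, 0.1433, 0.2801]
tool_rot: [-3.141, 0.0, 0.67]
force: [0.8, 0.7, -0.3]
grip_width: 0.0509
clock: 15.55
position: [0.5428, 0.1461, 0.2802]
tool_rot: [-3.141, -0.0, 1.608]
force: [0.0, -0.2, -0.4]
grip_width: 0.051
top 0.72 [304.4, 187.1, 19.2, 15.8]
scene 0.73 [261.1, 321.9, 53.0, 68.7]
[ 0.584  -0.0254 -0.0805] 0.958 rel platform [ 0.0408 -0.0046 -0.116 ]
[ 0.584  -0.0254 -0.0805] 0.917 rel platform [ 0.041  -0.0063 -0.117 ]
[0.55 0.   0.04] 1.0 rel platform [0.0074 0.0267 0.011 ]
15.75
```

View pics/scene11.png

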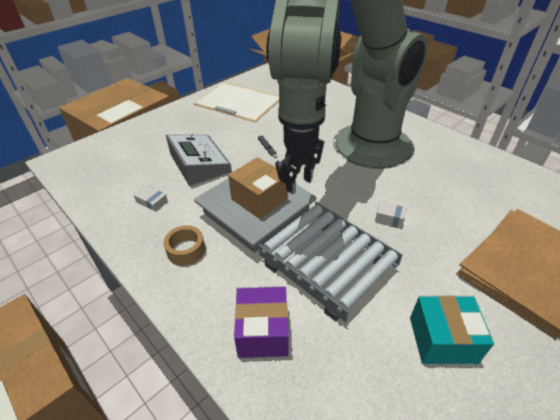

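View pics/top11.png

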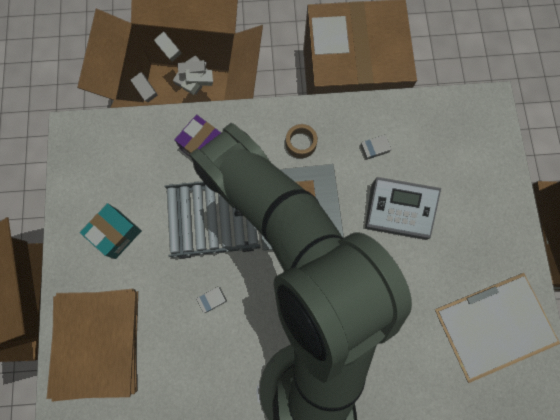

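```bash
python3 -m crank '{"travel":[[0,0,-5],[0,0,-10],[0,0,-10.5],[0,0,-10.5],[0,-3,-10.5],[0,-5,-10.5]],"rot":[[0,0,0],[0,0,0],[0,0,0],[0,0,0],[0,0,0],[0,0,0]]}'; python3 -m crank '{"travel":[[0,-1.2,0],[0,-2.2,0],[0,-3,0],[0.1,-3.7,0],[0.1,-4.2,0],[0.1,-4.4,0],[0.1,-4.4,0]],"rot":[[0,0,0],[0,0,0],[0,0,0],[0,0,0],[0,0,0],[0,0,0],[0,0,0]]}'; python3 -m crank '{"travel":[[0,1.5,0],[0,6,0],[0,9,3],[0,12,7],[0,16,10],[0,20,12],[0,25,13],[0,30,13]],"rot":[[0,0,0],[0,0,0],[0,0,0],[0,0,0],[0,0,0],[0,0,0],[0,0,0],[0,0,0]]}'; python3 meas.py 12
```

```text
clock: 16.35
position: [0.5436, 0.0956, 0.1782]
tool_rot: [3.139, 0.0, 1.606]
force: [0.7, -0.8, -0.7]
grip_width: 0.0511
clock: 17.05
position: [0.5435, 0.0524, 0.1754]
tool_rot: [-3.141, 0.0, 1.607]
force: [-0.1, 1.0, -0.1]
grip_width: 0.0512
clock: 17.85
position: [0.543, 0.3543, 0.3072]
tool_rot: [3.14, -0.001, 1.606]
force: [1.7, 0.1, -0.2]
grip_width: 0.0512
top 0.55 [299.5, 202.9, 45.7, 49.8]
scene 0.57 [253.1, 186.7, 60.6, 63.8]
[ 0.5418 -0.0213  0.0383] 0.067 rel platform [-0.0011  0.001   0.0028]
[ 0.5421 -0.0195  0.0353] 0.074 rel platform [-0.0006  0.0011 -0.0012]
[ 0.5405 -0.0251  0.0583] 0.026 rel platform [-0.0028  0.0019  0.0293]
18.05
```

View pics/scene12.png

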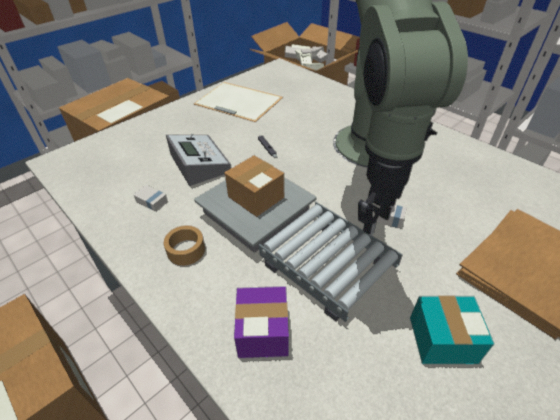

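View pics/top12.png

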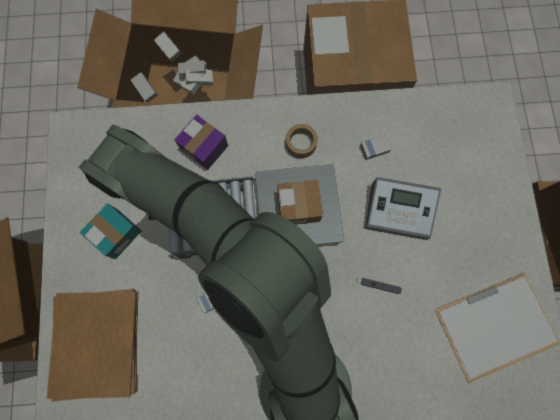

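The carton is centred on the platform to within about 2 mm and stands upright, and the arm is clear of it. I'll do one last check of the toggles and then hand in.

```bash
python3 -m crank '{"travel":[[0,0,0],[0,0,0]],"rot":[[0,0,0],[0,0,0]]}'; python3 look.py 13 scene,150,110,130,100,6; python3 - <<'E'
import cv2,numpy as np
a=cv2.imread("pics/top0.png").astype(int);b=cv2.imread("pics/top12.png").astype(int)
from workcell import bot
for t in("tape","packet_a","knife","console"):
    print(t,[(round(d["conf"],2),np.round(d["box"],1).tolist()) for d in bot.silhouettes("scene",t)[:2]])
E
```

```text
clock: 18.25
position: [0.5437, 0.3505, 0.3054]
tool_rot: [3.142, 0.001, 1.605]
force: [0.5, 0.3, 0.7]
grip_width: 0.0513
18.3 [0.54377373 0.35041888 0.30546337] [1.50849525 0.38358267 0.05645009]
tape [(0.91, [182.8, 245.2, 41.2, 37.7])]
packet_a [(0.71, [154.0, 197.3, 32.6, 24.2]), (0.64, [390.9, 218.4, 32.9, 22.1])]
knife [(0.69, [270.0, 146.9, 15.7, 21.0])]
console [(0.63, [199.6, 160.8, 63.9, 48.8]), (0.27, [150.9, 198.9, 28.6, 19.1])]
```

View pics/scene13.png

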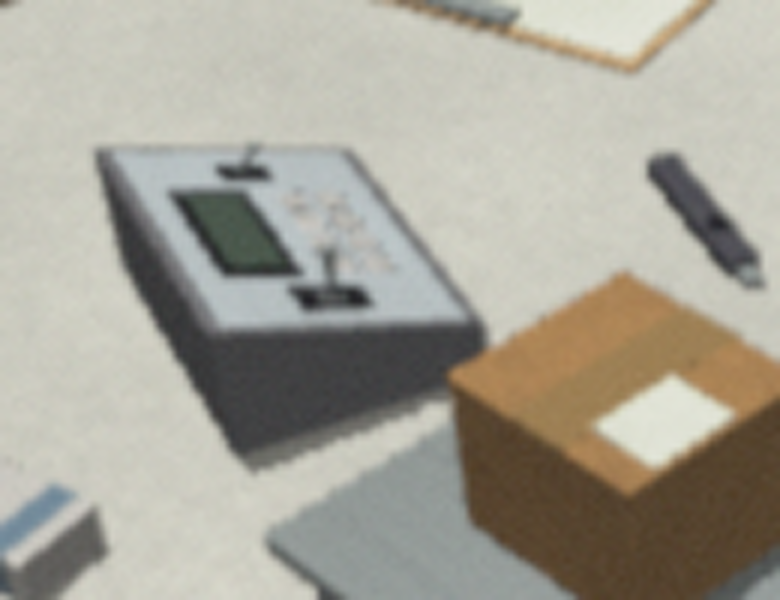

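```bash
python3 -c "
from workcell import bot
print(bot.job_done())"
```

```text
the job is handed in; nothing more can be done
None
```

I switched the scale on while the platform was empty. I then pushed the brown carton off the rollers to the middle of the platform and handed the job in after about 18 s.

- **Power switch:** my first push caught the end of the bat with the underside of the fingers and did not flip it. I backed off, lowered the fingers by 12 mm and pushed again, and it snapped over. The last picture shows the bat standing on its on side and the units toggle still leaning down-slope.
- **Carton:** I nudged it sideways and once more along the roller run to centre it. It stands upright and by itself. Fitting both cameras together puts it about 1–2 mm off centre with almost no turn. The scene camera alone says about 3 mm and 0.03 rad, so the two views disagree slightly. The top view was a looser fit (the network's mask there was poor).
- **Other things on the bench:** the tape, the packets, the knife and the look-alike cartons appear where they started. The detected positions match to within a few pixels, though the arm partly hid one packet in the final picture.
- **Forces and clearance:** the highest wrist force I read was about 16 N, well under the limit. The arm was well clear of everything at hand-in.

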